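# Walk the heavy steel vessel onto its spot

### The arm

A 6-joint arm with a two-finger parallel gripper is mounted at the origin on a cart in front of the work surface, level with it; the furniture and walls round the work are solid. World frame = base frame: x ahead of the robot, y to its left, z up, the work surface at z = 0. Lengths are in m, angles in rad, forces in N, time in s.
With the tool pointing down it reaches from about 0.375 to 0.975 m from the base axis. Payload 3.8 kg.
Tool frame: the origin (TCP) lies at the very end of the fingers, on their centre line; the grasp point (between the pads) lies 19 mm behind it; z points along the fingers, y is the line along which they close (so a half turn about z gives the same grasp; the last joint's range is limited). The gripper opens to 88 mm and grips with 3 to 60 N. Pads are 18 mm wide; open, the fingers measure 123 mm over their backs; the gripper's body (75 mm by 187 mm) begins 45 mm behind the grasp point.
Start: joints at [-1.364, 0.264, 1.604, -0, 1.274, -0.037], TCP at [0.163, -0.655, 0.239] pointing down, gripper open.
Joint ranges: [-2.63, 2.63], [-0.94, 2.18], [0.31, 2.57], [-1.31, 4.45], [0, 2.66], [-2.55, 2.55]. Speed limits (rad/s): [2.57, 2.57, 3.14, 3.14, 3.14, 3.14].

### API

Orientations are given as a unit quaternion [x, y, z, w].
In Python, from rig import monitor, viewer, sign_off gives the robot as it stands.
- The arm moves only by the tool send_rows, never from a script. Its argument "moves" is a list of rows, each a list of 4 numbers: the shift along the tool's x, y, z in m, then the turn about the tool's z in rad. In form: [[tx, ty, tz, turn], ...]. A call has 1 to 5 rows; each row is the pose to reach, as a shift and turn from the pose commanded when the call began, along the tool's axes at that moment; what a row does not reach only later rows make up. A row lasts 1/10 s, in which the tool goes at most 50 mm and 8.59 degrees, less where a joint would pass 70% of its speed; a pose out of reach is approached as far as the arm can. A call with a gripper value outside its range is refused whole. "claw" is the closure, from -1 (fully open) to 1 (shut), so that 0 is half open, set as the call begins (left out, the last holds). The fingers move at their own pace and stop on an object; the grip force is fixed at half the most. Time passes only in rows, so rows that repeat a pose let the fingers close. It gives the time, the measured TCP pose, the force and the opening at its end, in the units of the state.
- monitor.read_state(): the state, without advancing time (a new reading comes with each control period).
- viewer.snapshot(name): name is "side" or "top"; returns a dict with "pixels" (480x640x3 uint8, red, green, blue), "range_z" (480x640 float32, m along the optical axis (not along the pixel's ray), 0 where there is no reading), "fov_y" (degrees; the focal length in pixels is half the picture's height over the tangent of half this angle, whatever the lens; pixels are square), "cx", "cy" (the principal point, pixels), "T" (4x4, takes a point from camera to world coordinates). Camera axes: x right, y down, z forward; pixel columns grow to the right and rows downward; lengths in m; the calibration is good to about 2 mm. A picture is of the moment at which its call begins.
- sign_off(): hands the job in, once; it reports no verdict.
The state is a dict: "time": time; "q": joint angles; "qvel": joint speeds; "tau": joint torques, N m; "tool_pos": TCP position; "tool_rot": TCP orientation; "ft_force": force on the tool from outside, world axes, zero at the start; "torque": the same for the moment, N m; "finger_gap": opening from 0.0 (shut) to 1.0 (fully open).
Only numpy, scipy, OpenCV 4.12 (cv2) and the standard library are available. Lean on these libraries where they do the work, as an engineer would, in place of code of your own. Each camera call takes 0.05 s, during which the arm holds its last target. There are 200 camera calls.

### The job

The large necked steel vessel is too heavy to lift, so walk it on its bottom rim to the dark round spot on the bench just beyond it: hold it by the neck, tip it onto its left edge (left as you look from the vessel to the spot), swing it forward about that edge and stand it flat, then tip it onto its right edge and swing it forward the same way until it stands upright in the middle of the spot. Its rim must stay on the bench all the way; let go at the end, and leave the small vessel alone.

Things in the scene. Friction and masses are not known exactly. Their poses are not given: they have to be found in the camera images.
- vessel: Large steel vessel: upright cylinder 120 mm in diameter (bottom rim radius 60 mm), 110 mm high, with a plain round neck on top 40 mm in diameter, 50 mm high. Loose, about 1.2 kg. Origin: centre of its flat underside, z up its axis; round, so yaw does not matter. Tip it about 12 degrees (6 to 30) and it rests on one point of the rim, about which it swings. Starts 90 to 110 mm from the spot.
- neck_top (a point): Centre of the top of the large vessel's neck, 160 mm above its underside.
- spot: Dark round spot, 140 mm in diameter, a film on the bench with no step, fixed. Origin: its centre, on the bench; its x axis points along the way to go, from the vessel's starting place to the spot and on (away from the robot, up to 20 degrees to either side), y to the left of that way. Partly hidden by the vessel at the start.
- small_vessel: Bystander: a small steel vessel, 72 mm in diameter, 75 mm high, with a neck 26 mm in diameter and 25 mm high, loose, about 180 mm to the left or right of the large one (a fixed roll of brown tape, 92 mm wide, 48 mm high, is on the other side). Origin: centre of its underside, z up.
There are look-alikes about, which are no part of the job. What is shaped like the vessel but pink or purple is not meant.

How it is judged:
By the outcome, as a careful person would: the job done as asked, in the order asked, and still so for the second after the job is handed in, with the robot touching nothing.
It also fails if it takes over 48 s, if anything falls off the work surface, if the arm or the gripper's body presses on something with over 40 N, if the wrist force passes 120 N, or if a joint passes its speed limit or range.

## Working session

There is one attempt and no reset: what is moved stays moved. The work goes in short steps, Python scripts to look and compute and a tool call to move; the robot and the scene stay as the last step left them, time stands still between calls to the robot, and variables do not carry over. Pictures are saved under pics/ and viewed, on a budget of 10 in all, crops included, one or two more only if the job needs it, and the job is handed in when it is done.

Besides the shell and the picture viewer there is one more tool, called after ">>>" by a JSON object that holds its "name" and its "arguments". send_rows: Moves the arm, as the interface text tells. Its arguments: {"type":"object","properties":{"moves":{"type":"array","items":{"type":"array","items":{"type":"number"}}},"claw":{"type":"number"}},"required":["moves"]}

```bash
mkdir -p pics; cat > h.py <<'E'
import numpy as np, cv2
from rig import monitor, viewer, sign_off
def snap(n,f=None):
    d=viewer.snapshot(n)
    if f: cv2.imwrite('pics/'+f+'.png',d['pixels'][:,:,::-1])
    return d
def cloud(d):
    z=d['range_z'];h,w=z.shape
    f=h/2/np.tan(np.radians(d['fov_y'])/2)
    u,v=np.meshgrid(np.arange(w),np.arange(h))
    P=np.stack([(u-d['cx'])/f*z,(v-d['cy'])/f*z,z],-1)
    return P@d['T'][:3,:3].T+d['T'][:3,3]
E
python3 - <<'E'
from h import *
import pickle
for n in('side','top'):
    d=snap(n,n+'0'); pickle.dump(d,open(n+'0.pkl','wb'))
    print(n,d['fov_y'],d['cx'],d['cy'],np.round(d['T'],3).tolist())
a=[cv2.imread(f'pics/{n}0.png') for n in('side','top')]
cv2.imwrite('pics/both.png',cv2.resize(np.vstack(a),(533,800))[:800])
print(monitor.read_state())
E
```

```text
side 49.856864506281944 322.79999969231085 240.9956884578407 [[-0.952, -0.183, 0.244, 0.199], [-0.305, 0.581, -0.754, 0.708], [-0.004, -0.793, -0.609, 0.72], [0.0, 0.0, 0.0, 1.0]]
top 42.664436550538205 315.6445037371887 236.4764495735351 [[-0.434, -0.877, 0.206, 0.218], [-0.901, 0.424, -0.094, 0.065], [-0.005, -0.227, -0.974, 1.322], [0.0, 0.0, 0.0, 1.0]]
{'time': 0.1, 'q': array([-1.36389765e+00,  2.64659486e-01,  1.60523378e+00, -1.04635941e-05,
        1.27368935e+00, -3.69163504e-02]), 'qvel': array([-4.04379339e-04, -3.16859700e-04, -2.50455149e-03, -2.04861717e-03,
        1.95245150e-04,  1.04558012e-05]), 'tau': array([ 2.33434612e-04, -5.03618968e+01, -3.58071685e+01,  7.31253927e-02,
        2.32911733e-02, -5.89560614e-05]), 'tool_pos': array([ 0.16280242, -0.65441513,  0.23752683]), 'tool_rot': array([ 9.92577799e-01,  1.21607247e-01, -8.94457312e-05, -9.90963977e-04]), 'ft_force': array([-0.12082387,  0.56050983, -0.28375412]), 'torque': array([ 0.02110318, -0.02354002,  0.07268474]), 'finger_gap': 0.9966506277081085}
```

```bash
ls
```

```text
h.py
pics
side0.pkl
top0.pkl
```

View pics/top0.png

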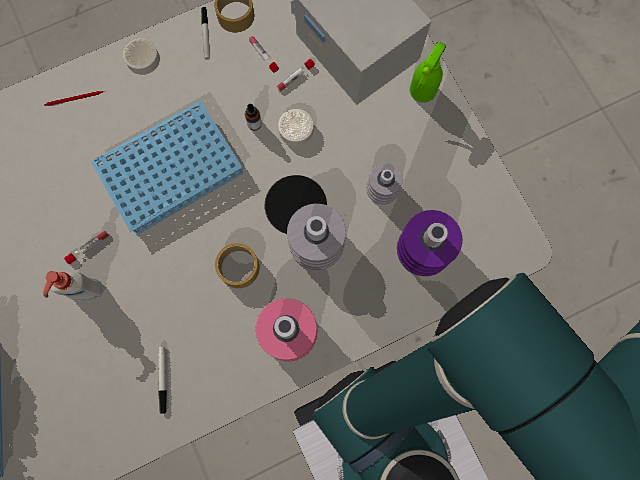

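View pics/side0.png

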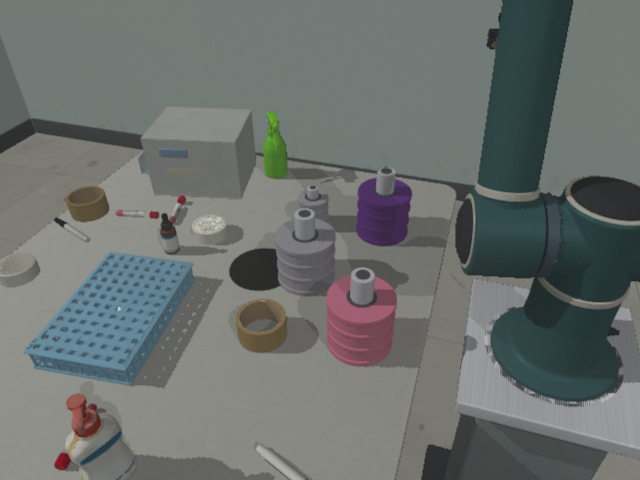

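Candidates in the top view are grey at (316,235), pink at (287,328), purple at (430,240) and small grey at (385,183). The large grey one at (316,235) fits: it is steel, large, and next to the dark spot at (295,203). I'll measure it and confirm with a crop.

```bash
cat >> h.py <<'E'
def circ(p):
    A=np.c_[2*p,np.ones(len(p))];s=np.linalg.lstsq(A,(p**2).sum(1),rcond=None)[0]
    return s[:2],np.sqrt(s[2]+s[:2]@s[:2])
def ray(d,uv,z):
    f=240/np.tan(np.radians(d['fov_y'])/2)
    uv=np.atleast_2d(uv).astype(float)
    r=np.c_[(uv[:,0]-d['cx'])/f,(uv[:,1]-d['cy'])/f,np.ones(len(uv))]@d['T'][:3,:3].T
    o=d['T'][:3,3]; return o+r*((z-o[2])/r[:,2])[:,None]
E
python3 - <<'E'
from h import *
import pickle
for n in('side','top'):
    d=pickle.load(open(n+'0.pkl','rb'));C=cloud(d);p=d['pixels'].astype(int)
    ok=d['range_z']>0
    m=(ok&(p.max(2)<45)&(abs(C[...,2])<.008)&(C[...,0]>.45)&(abs(C[...,1])<.3)).astype(np.uint8)
    k,l,s,c=cv2.connectedComponentsWithStats(m);i=1+s[1:,4].argmax();m=(l==i).astype(np.uint8)
    q=C[l==i][:,:2]; 
    r=cv2.convexHull(q.astype(np.float32))[:,0]
    # robust: hull points near circle of r=.07 
    from scipy.optimize import least_squares
    far=least_squares(lambda x:np.hypot(*(r-x).T)-.07,q.mean(0),loss='soft_l1',f_scale=.001)
    print(n,'spot',s[i],c[i],far.x,np.round(np.abs(far.fun).mean(),4))
    for lab,lo,hi in(('neck',.152,.17),('shoulder',.105,.115)):
        g=ok&(C[...,2]>lo)&(C[...,2]<hi)&(C[...,0]>.3)&(C[...,0]<.9)&(abs(C[...,1])<.4)
        k,l,s,c=cv2.connectedComponentsWithStats(g.astype(np.uint8))
        for i in range(1,k):
            if s[i,4]>40:
                q=C[l==i]; cc,R=circ(cv2.convexHull(q[:,:2].astype(np.float32))[:,0])
                print(n,lab,c[i].round(),s[i,4],q.mean(0).round(4),cc.round(4),R.round(4))
    if n=='top':cv2.imwrite('pics/crop.png',cv2.resize(d['pixels'][150:370,200:480,::-1],None,fx=2.5,fy=2.5))
    for u,v in(((316,230),) if n=='top' else ((304,220),)): pass
d=pickle.load(open('top0.pkl','rb'));C=cloud(d)
for nm,(u,v) in dict(small=(387,174),tape=(237,265)).items(): print(nm,ray(d,(u,v),.1 if nm=='small' else .048))
E
```

```text
side spot [230 249  49  41 821] [262.01705238 271.73934227] [ 0.58745535 -0.04979903] 0.0075
side neck [208. 131.] 1896 [ 0.8226 -0.3153  0.1646] [ 0.8314 -0.3201] 0.0967
side neck [385. 172.] 195 [ 0.3684 -0.256   0.16  ] [ 0.3691 -0.2611] 0.0201
side neck [304. 215.] 264 [ 0.482  -0.0516  0.1601] [ 0.484  -0.0554] 0.0204
side neck [362. 276.] 393 [0.3327 0.0862 0.1603] [0.3337 0.0821] 0.0203
side shoulder [209. 159.] 280 [ 0.8085 -0.277   0.1102] [ 0.8335 -0.3283] 0.0987
side shoulder [384. 194.] 1055 [ 0.3661 -0.2476  0.111 ] [ 0.3689 -0.2608] 0.0602
side shoulder [305. 239.] 1440 [ 0.4791 -0.0431  0.111 ] [ 0.4834 -0.0557] 0.0601
side shoulder [354. 302.] 1721 [0.3425 0.0973 0.1111] [0.3379 0.0823] 0.0569
top spot [ 265  175   62   59 1998] [290.8963964  198.71671672] [ 0.58347241 -0.05408157] 0.001
top neck [361.  31.] 4109 [ 0.8212 -0.3244  0.165 ] [ 0.8227 -0.3182] 0.0916
top neck [316. 226.] 325 [ 0.4837 -0.0562  0.1611] [ 0.4845 -0.0566] 0.0196
top neck [437. 233.] 330 [ 0.3693 -0.2616  0.161 ] [ 0.3698 -0.2625] 0.0197
top neck [284. 326.] 355 [0.3344 0.0811 0.1612] [0.3347 0.0811] 0.0196
top shoulder [360.  66.] 175 [ 0.7749 -0.3038  0.1099] [ 0.8132 -0.3293] 0.0828
top shoulder [316. 233.] 2122 [ 0.4821 -0.0561  0.1108] [ 0.4844 -0.0569] 0.0596
top shoulder [431. 239.] 2140 [ 0.3683 -0.2598  0.1107] [ 0.3698 -0.2625] 0.0598
top shoulder [284. 324.] 1983 [0.343  0.0813 0.111 ] [0.3392 0.081 ] 0.0568
small [[ 0.53330833 -0.24519619  0.1       ]]
tape [[0.50507817 0.11831534 0.048     ]]
```

View pics/crop.png

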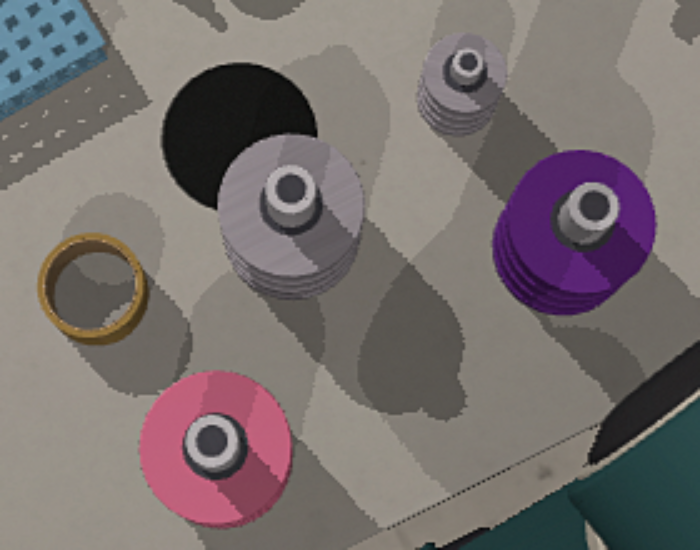

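The crop shows the grey vessel's neck at about (292,190), beside the black spot at about (240,135) and behind the pink and purple look-alikes. The grey one is meant. Next I'll refine the spot fit and plan the rows.

```bash
cat >> h.py <<'E'
from scipy.spatial.transform import Rotation as R_
def pose(s=None):
    s=s or monitor.read_state(); R=R_.from_quat(s['tool_rot']).as_matrix()
    return np.r_[s['tool_pos'],np.arctan2(R[1,0],R[0,0])]
def rows(p0,pts):
    "pts: world x,y,z,psi per row (tool down); prints calls of 5 rows"
    p0=np.array(p0,float)
    for i in range(0,len(pts),5):
        c,s=np.cos(p0[3]),np.sin(p0[3]); o=[]
        for p in pts[i:i+5]:
            d=np.array(p)-p0
            o.append([round(float(v),4) for v in(c*d[0]+s*d[1],s*d[0]-c*d[1],-d[2],-d[3])])
        print(o); p0=np.array(pts[i:i+5][-1],float)
E
python3 - <<'E'
from h import *
import pickle
from scipy.optimize import least_squares
V=np.array([.4844,-.0565])
for n in('side','top'):
    d=pickle.load(open(n+'0.pkl','rb'));p=d['pixels'].astype(int);C=cloud(d)
    m=((p.max(2)<45)&(abs(C[...,2])<.01)&(C[...,0]>.45)&(abs(C[...,1])<.3)).astype(np.uint8)
    k,l,s,c=cv2.connectedComponentsWithStats(m);i=1+s[1:,4].argmax()
    cn=max(cv2.findContours((l==i).astype(np.uint8),0,1)[0],key=len)[:,0]
    q=ray(d,cn,0)[:,:2]
    x=np.array([.583,-.054])
    for _ in range(4):
        g=q[(abs(np.hypot(*(q-x).T)-.07)<.006)]; x=least_squares(lambda x:np.hypot(*(g-x).T)-.07,x,loss='soft_l1',f_scale=.001).x
    w=x-V; print(n,x,len(g),len(q),circ(g),np.hypot(*w),np.degrees(np.arctan2(w[1],w[0])))
p=pose();print(p)
t=np.array([.4844,-.0565,.25,np.pi/2+.02])
N=20
rows(p,[p+(t-p)*(k+1)/N for k in range(N)])
E
```

```text
side [ 0.58262102 -0.05892848] 72 250 (array([ 0.58327999, -0.05138051]), np.float64(0.06344895108518298)) 0.09825104079266656 -1.4163284742878157
top [ 0.58288356 -0.05435017] 120 170 (array([ 0.58478847, -0.05372238]), np.float64(0.06809736417738914)) 0.09850702421413082 1.2505293085249245
[ 0.16280242 -0.65441513  0.23752683  0.24381803]
[[0.0228, -0.0251, -0.0006, -0.0673], [0.0456, -0.0503, -0.0012, -0.1347], [0.0685, -0.0754, -0.0019, -0.202], [0.0913, -0.1005, -0.0025, -0.2694], [0.1141, -0.1256, -0.0031, -0.3367]]
[[0.0298, -0.0162, -0.0006, -0.0673], [0.0597, -0.0324, -0.0012, -0.1347], [0.0895, -0.0485, -0.0019, -0.202], [0.1194, -0.0647, -0.0025, -0.2694], [0.1492, -0.0809, -0.0031, -0.3367]]
[[0.0335, -0.0054, -0.0006, -0.0673], [0.067, -0.0108, -0.0012, -0.1347], [0.1005, -0.0162, -0.0019, -0.202], [0.134, -0.0216, -0.0025, -0.2694], [0.1676, -0.027, -0.0031, -0.3367]]
[[0.0334, 0.006, -0.0006, -0.0673], [0.0668, 0.0119, -0.0012, -0.1347], [0.1003, 0.0179, -0.0019, -0.202], [0.1337, 0.0239, -0.0025, -0.2694], [0.1671, 0.0298, -0.0031, -0.3367]]
```

>>> {"name": "send_rows", "arguments": {"moves": [[0.023, -0.025, -0.001, -0.067], [0.046, -0.05, -0.002, -0.135], [0.068, -0.075, -0.004, -0.202], [0.091, -0.1, -0.005, -0.269], [0.114, -0.126, -0.006, -0.337]], "claw": -1}}

```text
time: 0.6
tool_pos: [0.2435, -0.5038, 0.2441]
tool_rot: [0.958, 0.287, 0.0, -0.0]
ft_force: [-0.1, -0.0, -0.2]
finger_gap: 0.998
```

>>> {"name": "send_rows", "arguments": {"moves": [[0.03, -0.016, -0.001, -0.067], [0.06, -0.032, -0.002, -0.135], [0.09, -0.049, -0.004, -0.202], [0.119, -0.065, -0.005, -0.269], [0.149, -0.081, -0.006, -0.337]]}}

```text
time: 1.1
tool_pos: [0.3234, -0.3543, 0.2504]
tool_rot: [0.896, 0.444, -0.0, -0.0]
ft_force: [0.3, -0.8, -0.9]
finger_gap: 1.002
```

>>> {"name": "send_rows", "arguments": {"moves": [[0.034, -0.005, 0, -0.067], [0.067, -0.011, 0, -0.135], [0.1, -0.016, 0, -0.202], [0.134, -0.022, 0, -0.269], [0.168, -0.027, 0, -0.337]]}}

```text
time: 1.6
tool_pos: [0.404, -0.2045, 0.2504]
tool_rot: [0.809, 0.588, -0.0, -0.0]
ft_force: [1.0, 0.3, -0.0]
finger_gap: 1.001
```

>>> {"name": "send_rows", "arguments": {"moves": [[0.033, 0.006, 0, -0.067], [0.067, 0.012, 0, -0.135], [0.1, 0.018, 0, -0.202], [0.134, 0.024, 0, -0.269], [0.167, 0.03, 0, -0.337]]}}

```text
time: 2.1
tool_pos: [0.4844, -0.055, 0.2503]
tool_rot: [0.699, 0.716, -0.0, -0.0]
ft_force: [0.2, -0.7, 0.3]
finger_gap: 0.999
```

>>> {"name": "send_rows", "arguments": {"moves": [[0, 0, 0, 0], [0, 0, 0, 0]]}}

```text
time: 2.3
tool_pos: [0.484, -0.0561, 0.2502]
tool_rot: [0.699, 0.715, -0.001, -0.0]
ft_force: [-0.4, -0.2, 0.4]
finger_gap: 1.004
```

```bash
python3 - <<'E'
from h import *
p=pose();s=monitor.read_state();print(p,s['ft_force'],s['torque'],s['time'],s['q'])
t=np.array([.4844,-.0565,.137,np.pi/2+.02])
N=10
rows(p,[p+(t-p)*(k+1)/N for k in range(N)])
E
```

```text
[ 0.48402968 -0.05606469  0.25020327  1.59318917] [-0.37697125 -0.2404167   0.37133818] [-0.05344545 -0.10406387 -0.02286132] 2.3 [-1.66080712e-01 -1.03390958e-01  1.97775615e+00 -5.36579351e-04
  1.26843955e+00 -1.88313294e-01]
[[-0.0, 0.0, 0.0113, 0.0002], [-0.0001, 0.0001, 0.0226, 0.0005], [-0.0001, 0.0001, 0.034, 0.0007], [-0.0002, 0.0001, 0.0453, 0.001], [-0.0002, 0.0002, 0.0566, 0.0012]]
[[-0.0, 0.0, 0.0113, 0.0002], [-0.0001, 0.0001, 0.0226, 0.0005], [-0.0001, 0.0001, 0.034, 0.0007], [-0.0002, 0.0001, 0.0453, 0.001], [-0.0002, 0.0002, 0.0566, 0.0012]]
```

>>> {"name": "send_rows", "arguments": {"moves": [[0, 0, 0.012, 0], [0, 0, 0.024, 0], [0, 0, 0.036, 0], [0, 0, 0.048, 0], [0, 0, 0.06, 0]]}}

```text
time: 2.8
tool_pos: [0.4837, -0.0569, 0.1891]
tool_rot: [0.7, 0.714, -0.0, -0.0]
ft_force: [-0.0, -0.8, -0.4]
finger_gap: 0.995
```

>>> {"name": "send_rows", "arguments": {"moves": [[0, 0, 0.012, 0], [0, 0, 0.024, 0], [0, 0, 0.036, 0], [0, 0, 0.046, 0], [0, 0, 0.053, 0]]}}

```text
time: 3.3
tool_pos: [0.4839, -0.0564, 0.1365]
tool_rot: [0.7, 0.715, -0.0, -0.0]
ft_force: [-0.6, 0.1, -0.6]
finger_gap: 1.0
```

>>> {"name": "send_rows", "arguments": {"moves": [[0, 0, 0, 0], [0, 0, 0, 0], [0, 0, 0, 0], [0, 0, 0, 0], [0, 0, 0, 0]], "claw": 1}}

```text
time: 3.8
tool_pos: [0.4847, -0.0566, 0.1383]
tool_rot: [0.7, 0.714, 0.0, 0.0]
ft_force: [-0.6, -0.2, -0.2]
finger_gap: 0.572
```

>>> {"name": "send_rows", "arguments": {"moves": [[0, 0, 0, 0], [0, 0, 0, 0], [0, 0, 0, 0], [0, 0, 0, 0], [0, 0, 0, 0]]}}

```text
time: 4.3
tool_pos: [0.4844, -0.0565, 0.138]
tool_rot: [0.7, 0.715, 0.0, 0.0]
ft_force: [-1.9, -0.1, 3.0]
finger_gap: 0.447
```

```bash
cat >> h.py <<'E'
def walk(h,th,phi,sgn,al,n1,n2,g0,z0,psi0,stage):
    """rows from standing grasp: sgn +1 left edge, -1 right. G rel. pivot."""
    r=.06; L=np.array([-np.sin(al),np.cos(al)])*sgn
    P=np.array(g0)+r*L; out=[]
    def at(t,f):
        inw=r*np.cos(t)-h*np.sin(t); z=r*np.sin(t)+h*np.cos(t)
        a=sgn*f; D=-L; D=np.array([np.cos(a)*D[0]-np.sin(a)*D[1],np.sin(a)*D[0]+np.cos(a)*D[1]])
        return np.r_[P+inw*D,z0+z-h,psi0+a]
    return at
E
python3 - <<'E'
from h import *
s=monitor.read_state();p=pose(s);print(p,s['finger_gap'],s['ft_force'],s['torque'],s['time'])
at=walk(.148,0,0,1,.02,0,0,p[:2],p[2],p[3],0)
th=np.radians(13)
rows(p,[at(th*k/15,0) for k in range(1,16)])
E
```

```text
[ 0.48436122 -0.0565445   0.13797299  1.5918451 ] 0.44734366446208995 [-1.90473583 -0.12171747  2.99326564] [-0.01286409  0.08120056  0.03446815] 4.3
[[0.0022, 0.0, -0.0009, -0.0], [0.0045, 0.0, -0.0017, -0.0], [0.0068, 0.0, -0.0026, -0.0], [0.0091, 0.0, -0.0034, -0.0], [0.0114, 0.0, -0.0041, -0.0]]
[[0.0023, 0.0, -0.0007, -0.0], [0.0046, 0.0, -0.0014, -0.0], [0.007, 0.0, -0.0021, -0.0], [0.0093, 0.0, -0.0027, -0.0], [0.0116, 0.0, -0.0032, -0.0]]
[[0.0024, 0.0, -0.0005, -0.0], [0.0047, 0.0, -0.001, -0.0], [0.0071, 0.0, -0.0015, -0.0], [0.0095, 0.0, -0.002, -0.0], [0.0118, 0.0, -0.0024, -0.0]]
```

>>> {"name": "send_rows", "arguments": {"moves": [[0.002, 0, -0.0009, 0], [0.0045, 0, -0.0017, 0], [0.007, 0, -0.0026, 0], [0.009, 0, -0.0034, 0], [0.0115, 0, -0.004, 0]]}}

```text
time: 4.8
tool_pos: [0.4841, -0.0461, 0.1415]
tool_rot: [0.699, 0.715, -0.001, 0.001]
ft_force: [0.5, -5.9, 0.4]
finger_gap: 0.443
```

>>> {"name": "send_rows", "arguments": {"moves": [[0.0025, 0, -0.0007, 0], [0.0045, 0, -0.0014, 0], [0.007, 0, -0.002, 0], [0.0095, 0, -0.0027, 0], [0.0115, 0, -0.0032, 0]]}}

```text
time: 5.3
tool_pos: [0.4838, -0.0344, 0.1447]
tool_rot: [0.699, 0.715, -0.001, 0.001]
ft_force: [0.5, -5.1, -0.6]
finger_gap: 0.444
```

```bash
cat >> h.py <<'E'
def vessel(name='side',f=None,near=None):
    "shoulder plane fit -> up axis and centre of underside, using seen shoulder points"
    d=snap(name,f);C=cloud(d);p=d['pixels'].astype(int);ok=d['range_z']>0
    grey=(p.max(2)-p.min(2)<35)&(p.max(2)>70)
    near=pose()[:2] if near is None else near
    g=ok&grey&(C[...,2]>.085)&(C[...,2]<.135)&(np.hypot(C[...,0]-near[0],C[...,1]-near[1])<.085)
    q=C[g]; best=0;rng=np.random.default_rng(0)
    for _ in range(600):
        a=q[rng.choice(len(q),3,False)];n=np.cross(a[1]-a[0],a[2]-a[0]);l=np.linalg.norm(n)
        if l<1e-6: continue
        n/=l; n*=np.sign(n[2])
        if n[2]<.8: continue
        i=abs((q-a[0])@n)<.0025
        if i.sum()>best: best=i.sum();I=i
    q=q[I];m=q.mean(0);n=np.linalg.svd(q-m)[2][2];n*=np.sign(n[2])
    e1=np.cross(n,[1,0,0]);e1/=np.linalg.norm(e1);e2=np.cross(n,e1)
    uv=np.c_[(q-m)@e1,(q-m)@e2].astype(np.float32)
    h=cv2.convexHull(uv)[:,0]
    from scipy.optimize import least_squares
    o=least_squares(lambda x:np.hypot(*(h-x).T)-.06,[0,0],loss='soft_l1',f_scale=.001)
    top=m+o.x[0]*e1+o.x[1]*e2; b=top-.1105*n
    low=b[2]-.06*np.hypot(n[0],n[1])
    print(name,'n',best,'tilt',np.degrees(np.arccos(n[2])).round(2),'lean dir',np.degrees(np.arctan2(n[1],n[0])).round(1),'base',b.round(4),'lowest rim z',low.round(4),'contact',(b[:2]+.06*n[:2]/max(1e-6,np.hypot(*n[:2]))*n[2]).round(4),'fit',np.abs(o.fun).mean().round(4))
    return n,b
E
python3 - <<'E'
from h import *
s=monitor.read_state();print(pose(s),s['ft_force'],s['torque'],s['time'])
for n in('side','top'): vessel(n,n+'1')
E
```

```text
[ 0.4837725  -0.03440097  0.14466524  1.59241594] [ 0.51938251 -5.05230485 -0.6440554 ] [-1.12728021 -0.09637522 -0.02661026] 5.3
side n 1339 tilt 8.11 lean dir 92.8 base [ 0.4837 -0.0553  0.0087] lowest rim z 0.0002 contact [0.4808 0.004 ] fit 0.0006
top n 116 tilt 6.96 lean dir 97.8 base [ 0.4861 -0.0534  0.0099] lowest rim z 0.0026 contact [0.4781 0.0056] fit 0.0073
```

View pics/side1.png

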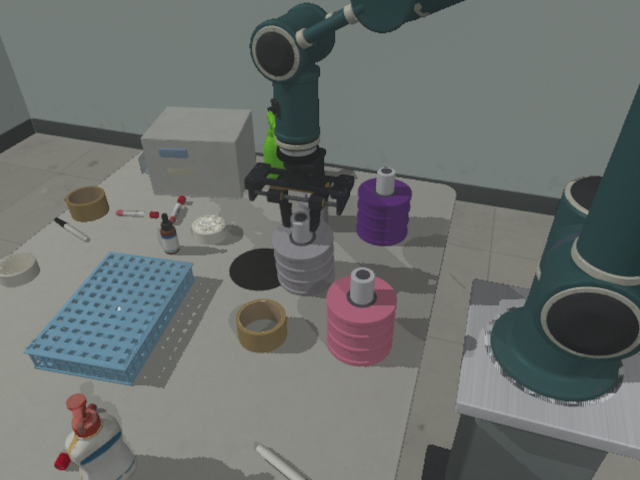

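The side view shows the vessel at about (303,255) tipping left in the grip, about 8° with the rim on the bench. Continue to 13° and swing.

```bash
python3 - <<'E'
from h import *
g=np.array([.48436,-.05654,.13797,1.59185])
at=walk(.148,0,0,1,.02,0,0,g[:2],g[2],g[3],0)
th=np.radians(13);ph=np.radians(55.2)
print('swing');rows(at(th,0),[at(th,ph*k/20) for k in range(1,21)])
print('down');rows(at(th,ph),[at(th*(1-k/15),ph) for k in range(1,16)])
E
```

```text
swing
[[0.0, 0.0012, -0.0, -0.0482], [0.0001, 0.0024, -0.0, -0.0963], [0.0003, 0.0036, -0.0, -0.1445], [0.0005, 0.0048, -0.0, -0.1927], [0.0007, 0.006, -0.0, -0.2409]]
[[0.0, 0.0012, -0.0, -0.0482], [0.0001, 0.0024, -0.0, -0.0963], [0.0003, 0.0036, -0.0, -0.1445], [0.0005, 0.0048, -0.0, -0.1927], [0.0007, 0.006, -0.0, -0.2409]]
[[0.0, 0.0012, -0.0, -0.0482], [0.0001, 0.0024, -0.0, -0.0963], [0.0003, 0.0036, -0.0, -0.1445], [0.0005, 0.0048, -0.0, -0.1927], [0.0007, 0.006, -0.0, -0.2409]]
[[0.0, 0.0012, -0.0, -0.0482], [0.0001, 0.0024, -0.0, -0.0963], [0.0003, 0.0036, -0.0, -0.1445], [0.0005, 0.0048, -0.0, -0.1927], [0.0007, 0.006, -0.0, -0.2409]]
down
[[-0.0024, -0.0, 0.0004, -0.0], [-0.0048, -0.0, 0.0008, -0.0], [-0.0071, -0.0, 0.0013, -0.0], [-0.0095, -0.0, 0.0018, -0.0], [-0.0118, -0.0, 0.0024, -0.0]]
[[-0.0023, -0.0, 0.0006, -0.0], [-0.0047, -0.0, 0.0012, -0.0], [-0.007, -0.0, 0.0018, -0.0], [-0.0093, -0.0, 0.0025, -0.0], [-0.0116, -0.0, 0.0032, -0.0]]
[[-0.0023, -0.0, 0.0008, -0.0], [-0.0046, -0.0, 0.0015, -0.0], [-0.0069, -0.0, 0.0024, -0.0], [-0.0091, -0.0, 0.0032, -0.0], [-0.0114, -0.0, 0.0041, -0.0]]
```

>>> {"name": "send_rows", "arguments": {"moves": [[0.0025, 0, -0.0005, 0], [0.0047, 0, -0.001, 0], [0.007, 0, -0.0015, 0], [0.0095, 0, -0.002, 0], [0.0118, 0, -0.0024, 0]]}}

```text
time: 5.9
tool_pos: [0.4835, -0.0223, 0.1471]
tool_rot: [0.7, 0.715, -0.001, 0.0]
ft_force: [-0.1, -5.3, -1.0]
finger_gap: 0.446
```

Swing half, check, then the rest.

>>> {"name": "send_rows", "arguments": {"moves": [[0, 0.0012, 0, -0.048], [0.0001, 0.0024, 0, -0.096], [0.0003, 0.0036, 0, -0.145], [0.0005, 0.0048, 0, -0.193], [0.0007, 0.006, 0, -0.241]]}}

```text
time: 6.4
tool_pos: [0.4894, -0.0209, 0.1467]
tool_rot: [0.608, 0.794, -0.0, -0.0]
ft_force: [1.9, -4.1, -4.3]
finger_gap: 0.443
```

>>> {"name": "send_rows", "arguments": {"moves": [[0, 0.0012, 0, -0.048], [0.0001, 0.0024, 0, -0.096], [0.0003, 0.0036, 0, -0.145], [0.0005, 0.0048, 0, -0.193], [0.0007, 0.006, 0, -0.241]]}}

```text
time: 6.9
tool_pos: [0.495, -0.0183, 0.1464]
tool_rot: [0.508, 0.861, 0.0, -0.0]
ft_force: [2.1, -2.5, -5.5]
finger_gap: 0.444
```

```bash
python3 - <<'E'
from h import *
s=monitor.read_state();print(pose(s),s['ft_force'],s['torque'],s['time'])
for n in('side','top'): vessel(n,n+'2')
E
```

```text
[ 0.49503618 -0.01826211  0.14638833  2.07546254] [ 2.1364856  -2.47519953 -5.49137908] [-0.36657416 -0.54087421 -0.00191397] 6.9
side n 1389 tilt 10.94 lean dir 119.3 base [ 0.509  -0.0431  0.0117] lowest rim z 0.0003 contact [0.4801 0.0083] fit 0.0005
top n 121 tilt 10.82 lean dir 120.0 base [ 0.5326 -0.0525  0.0153] lowest rim z 0.004 contact [ 0.5031 -0.0015] fit 0.0059
```

>>> {"name": "send_rows", "arguments": {"moves": [[0, 0.0012, 0, -0.048], [0.0001, 0.0024, 0, -0.096], [0.0003, 0.0036, 0, -0.145], [0.0005, 0.0048, 0, -0.193], [0.0007, 0.006, 0, -0.241]]}}

```text
time: 7.5
tool_pos: [0.4996, -0.0144, 0.1461]
tool_rot: [0.402, 0.916, 0.0, -0.001]
ft_force: [2.7, -0.8, -6.5]
finger_gap: 0.446
```

>>> {"name": "send_rows", "arguments": {"moves": [[0, 0.0012, 0, -0.048], [0.0001, 0.0024, 0, -0.096], [0.0003, 0.0036, 0, -0.145], [0.0005, 0.0048, 0, -0.193], [0.0007, 0.006, 0, -0.241]]}}

```text
time: 8.0
tool_pos: [0.5032, -0.0095, 0.1459]
tool_rot: [0.289, 0.957, 0.001, -0.001]
ft_force: [1.8, 0.4, -7.5]
finger_gap: 0.443
```

```bash
python3 - <<'E'
from h import *
s=monitor.read_state();print(pose(s),s['ft_force'],s['torque'],s['time'])
vessel('side')
E
```

```text
[ 0.5031965  -0.00945247  0.14588409  2.55569032] [ 1.78684839  0.41083454 -7.45146444] [ 0.27109284 -0.513567   -0.01955433] 8.0
side n 1418 tilt 9.77 lean dir 148.1 base [ 0.5251 -0.0226  0.0105] lowest rim z 0.0003 contact [0.4749 0.0086] fit 0.0005
```

>>> {"name": "send_rows", "arguments": {"moves": [[-0.0025, 0, 0.0007, 0], [-0.005, 0, 0.0014, 0], [-0.0075, 0, 0.0022, 0], [-0.01, 0, 0.003, 0], [-0.0125, 0, 0.0038, 0]]}}

```text
time: 8.55
tool_pos: [0.5138, -0.0176, 0.1427]
tool_rot: [0.289, 0.957, -0.0, -0.001]
ft_force: [0.6, 0.2, -10.8]
finger_gap: 0.448
```

>>> {"name": "send_rows", "arguments": {"moves": [[-0.0025, 0, 0.001, 0], [-0.005, 0, 0.002, 0], [-0.0075, 0, 0.003, 0], [-0.01, 0, 0.0042, 0], [-0.0125, 0, 0.0058, 0]]}}

```text
time: 9.05
tool_pos: [0.5257, -0.0245, 0.1386]
tool_rot: [0.289, 0.957, 0.0, 0.001]
ft_force: [-5.3, 5.5, 6.9]
finger_gap: 0.448
```

```bash
python3 - <<'E'
from h import *
s=monitor.read_state();print(pose(s),s['ft_force'],s['torque'],s['time'])
vessel('side','side3');vessel('top')
E
```

```text
[ 0.52568545 -0.02445157  0.13855912  2.55571967] [-5.29565923  5.50758171  6.88711031] [ 0.57385082  1.12814133 -0.05263009] 9.05
side n 1260 tilt 0.18 lean dir 32.0 base [ 0.5252 -0.0237  0.0009] lowest rim z 0.0008 contact [0.576  0.0081] fit 0.0007
top n 11 tilt 14.96 lean dir 169.2 base [ 0.5185 -0.0412 -0.0069] lowest rim z -0.0224 contact [ 0.4616 -0.0304] fit 0.004
```

The vessel stands flat at about (0.525, -0.024). Next: open, turn back and regrip for the right edge.

>>> {"name": "send_rows", "arguments": {"moves": [[0, 0, 0, 0], [0, 0, 0, 0], [0, 0, 0, 0], [0, 0, 0, 0], [0, 0, 0, 0]], "claw": -1}}

```text
time: 9.65
tool_pos: [0.5252, -0.0245, 0.1382]
tool_rot: [0.289, 0.957, 0.0, 0.001]
ft_force: [-0.4, -1.0, 0.1]
finger_gap: 0.877
```

```bash
python3 - <<'E'
from h import *
s=monitor.read_state();p=pose(s);print(p,s['finger_gap'],s['ft_force'],s['time'])
n,b=vessel('side')
t=np.r_[b[:2],.138,1.64]
rows(p,[p+(t-p)*k/10 for k in range(1,11)])
E
```

```text
[ 0.52522908 -0.02447318  0.13817922  2.55587861] 0.8774043828775484 [-0.37289226 -1.02614731  0.1182115 ] 9.65
side n 1213 tilt 0.15 lean dir 131.6 base [ 0.5261 -0.0236  0.0007] lowest rim z 0.0006 contact [0.4863 0.0213] fit 0.0005
[[-0.0, 0.0001, 0.0, 0.0916], [-0.0, 0.0003, 0.0, 0.1832], [-0.0001, 0.0004, 0.0001, 0.2748], [-0.0001, 0.0005, 0.0001, 0.3664], [-0.0001, 0.0006, 0.0001, 0.4579]]
[[0.0, 0.0001, 0.0, 0.0916], [0.0001, 0.0002, 0.0, 0.1832], [0.0001, 0.0004, 0.0001, 0.2748], [0.0001, 0.0005, 0.0001, 0.3664], [0.0002, 0.0006, 0.0001, 0.4579]]
```

>>> {"name": "send_rows", "arguments": {"moves": [[0, 0, 0, 0.092], [0, 0, 0, 0.183], [0, 0, 0, 0.275], [0, 0, 0, 0.366], [0, 0, 0, 0.458]]}}

```text
time: 10.2
tool_pos: [0.5249, -0.0244, 0.1377]
tool_rot: [0.5, 0.866, -0.0, 0.0]
ft_force: [0.1, -1.0, -0.1]
finger_gap: 0.999
```

>>> {"name": "send_rows", "arguments": {"moves": [[0, 0, 0, 0.092], [0, 0, 0, 0.183], [0, 0, 0, 0.275], [0, 0, 0, 0.366], [0, 0.001, 0, 0.458]]}}

```text
time: 10.7
tool_pos: [0.5257, -0.0239, 0.1377]
tool_rot: [0.684, 0.73, -0.0, -0.0]
ft_force: [0.1, 0.2, 0.6]
finger_gap: 1.0
```

>>> {"name": "send_rows", "arguments": {"moves": [[0, 0, 0, 0], [0, 0, 0, 0], [0, 0, 0, 0], [0, 0, 0, 0], [0, 0, 0, 0]], "claw": 1}}

```text
time: 11.2
tool_pos: [0.5257, -0.0239, 0.1377]
tool_rot: [0.682, 0.731, -0.0, -0.0]
ft_force: [-0.6, 0.1, 0.2]
finger_gap: 0.569
```

>>> {"name": "send_rows", "arguments": {"moves": [[0, 0, 0, 0], [0, 0, 0, 0], [0, 0, 0, 0], [0, 0, 0, 0], [0, 0, 0, 0]]}}

```text
time: 11.7
tool_pos: [0.5263, -0.0239, 0.1379]
tool_rot: [0.682, 0.731, 0.0, 0.0]
ft_force: [4.0, 0.1, -2.4]
finger_gap: 0.444
```

```bash
python3 - <<'E'
from h import *
s=monitor.read_state();p=pose(s);print(p,s['finger_gap'],s['ft_force'],s['time'])
n,b=vessel('side')
c=b[:2];S=np.array([.583,-.0545]);w=S-c;D=np.hypot(*w)
phi=2*np.arcsin(D/.12);e=np.arctan2(w[1],w[0])-(np.pi/2-phi/2)
print('phi',np.degrees(phi),'contact dir',np.degrees(e))
al=p[3]-np.pi/2
at=walk(.148,0,0,-1,al,0,0,p[:2],p[2],p[3],0);th=np.radians(14)
rows(p,[at(th*k/15,0) for k in range(1,16)])
E
```

```text
[ 0.52631111 -0.02389297  0.13785073  1.63986082] 0.44449321295855904 [ 4.04681065  0.13092378 -2.44416608] 11.7
side n 1237 tilt 0.53 lean dir 146.4 base [ 0.5263 -0.0241  0.0008] lowest rim z 0.0002 contact [0.4763 0.0091] fit 0.0004
phi 64.86802022502474 contact dir -85.77528599508386
[[-0.0024, 0.0, -0.001, -0.0], [-0.0049, 0.0, -0.0019, -0.0], [-0.0073, 0.0, -0.0028, -0.0], [-0.0098, 0.0, -0.0036, -0.0], [-0.0122, 0.0, -0.0044, -0.0]]
[[-0.0025, 0.0, -0.0008, -0.0], [-0.005, -0.0, -0.0015, -0.0], [-0.0075, 0.0, -0.0022, -0.0], [-0.01, -0.0, -0.0028, -0.0], [-0.0126, -0.0, -0.0034, -0.0]]
[[-0.0025, 0.0, -0.0006, -0.0], [-0.0051, -0.0, -0.0011, -0.0], [-0.0077, 0.0, -0.0015, -0.0], [-0.0102, -0.0, -0.002, -0.0], [-0.0128, 0.0, -0.0023, -0.0]]
```

>>> {"name": "send_rows", "arguments": {"moves": [[-0.0025, 0, -0.001, 0], [-0.005, 0, -0.0019, 0], [-0.0075, 0, -0.0028, 0], [-0.01, 0, -0.0036, 0], [-0.0122, 0, -0.0043, 0]]}}

```text
time: 12.25
tool_pos: [0.5244, -0.0365, 0.14]
tool_rot: [0.682, 0.731, -0.002, -0.002]
ft_force: [0.5, -0.6, -12.1]
finger_gap: 0.44
```

>>> {"name": "send_rows", "arguments": {"moves": [[-0.0025, 0, -0.0007, 0], [-0.005, 0, -0.0014, 0], [-0.0075, 0, -0.002, 0], [-0.01, 0, -0.0026, 0], [-0.0126, 0, -0.0031, 0]]}}

```text
time: 12.75
tool_pos: [0.5275, -0.0489, 0.1453]
tool_rot: [0.682, 0.731, 0.0, 0.0]
ft_force: [-0.2, 0.1, -12.9]
finger_gap: 0.445
```

>>> {"name": "send_rows", "arguments": {"moves": [[-0.0025, 0, -0.0004, 0], [-0.005, 0, -0.0008, 0], [-0.0077, 0, -0.0011, 0], [-0.01, 0, -0.0014, 0], [-0.0128, 0, -0.0017, 0]]}}

```text
time: 13.25
tool_pos: [0.5283, -0.0616, 0.1468]
tool_rot: [0.682, 0.731, 0.0, -0.0]
ft_force: [-0.6, 0.1, -12.4]
finger_gap: 0.445
```

```bash
python3 - <<'E'
from h import *
s=monitor.read_state();p=pose(s);print(p,s['finger_gap'],s['ft_force'],s['time'])
vessel('side','side4')
E
```

```text
[ 0.52830204 -0.06155082  0.14678677  1.63980945] 0.4450090587272281 [ -0.5867507    0.08855199 -12.44454432] 13.25
side n 1144 tilt 0.18 lean dir -169.1 base [ 0.5279 -0.0602  0.0098] lowest rim z 0.0096 contact [ 0.469  -0.0716] fit 0.0008
```

The second tip lifted the vessel straight up about 9.6 mm instead of tipping it: the tool carries −12.4 N and the tilt is 0.2°. I'll set it straight down now, load it slightly, and retry with a downward bias.

>>> {"name": "send_rows", "arguments": {"moves": [[0, 0, 0.0025, 0], [0, 0, 0.005, 0], [0, 0, 0.0075, 0], [0, 0, 0.0095, 0], [0, 0, 0.0105, 0]]}}

```text
time: 13.8
tool_pos: [0.5283, -0.0616, 0.1378]
tool_rot: [0.682, 0.731, -0.0, -0.0]
ft_force: [-7.0, 0.2, 4.0]
finger_gap: 0.445
```

```bash
python3 - <<'E'
from h import *
s=monitor.read_state();p=pose(s);print(p,s['finger_gap'],s['ft_force'],s['torque'],s['time'])
n,b=vessel('side')
c=b[:2];S=np.array([.583,-.0545]);w=S-c;D=np.hypot(*w)
phi=2*np.arcsin(D/.12);e=np.arctan2(w[1],w[0])-(np.pi/2-phi/2)
print('phi',np.degrees(phi),'contact dir',np.degrees(e))
E
```

```text
[ 0.52833275 -0.06157148  0.13776081  1.64005804] 0.444790900062945 [-7.01228055  0.23176542  3.99382318] [-0.03469782  1.17134493  0.03161462] 13.8
side n 1145 tilt 0.08 lean dir 89.3 base [ 0.5274 -0.0609  0.0008] lowest rim z 0.0007 contact [ 0.5281 -0.001 ] fit 0.0007
phi 55.58877816199916 contact dir -55.58667170784991
```

>>> {"name": "send_rows", "arguments": {"moves": [[0, 0, 0, 0], [0, 0, 0, 0], [0, 0, 0, 0], [0, 0, 0, 0], [0, 0, 0, 0]], "claw": -1}}

```text
time: 14.35
tool_pos: [0.5289, -0.0615, 0.1368]
tool_rot: [0.682, 0.731, 0.0, 0.001]
ft_force: [-0.6, -0.4, -0.6]
finger_gap: 0.875
```

>>> {"name": "send_rows", "arguments": {"moves": [[0, 0, 0, -0.09], [0, 0, 0, -0.18], [0, 0, 0, -0.27], [0, 0, 0, -0.36], [0, 0, 0, -0.454]]}}

```text
time: 14.85
tool_pos: [0.5285, -0.0614, 0.1363]
tool_rot: [0.499, 0.867, 0.0, 0.0]
ft_force: [-0.2, -0.3, 0.0]
finger_gap: 0.995
```

>>> {"name": "send_rows", "arguments": {"moves": [[0, 0, 0, 0], [0, 0, 0, 0], [0, 0, 0, 0], [0, 0, 0, 0], [0, 0, 0, 0]], "claw": 1}}

```text
time: 15.35
tool_pos: [0.5283, -0.0614, 0.1363]
tool_rot: [0.501, 0.866, 0.0, -0.0]
ft_force: [0.1, 0.1, 0.2]
finger_gap: 0.567
```

>>> {"name": "send_rows", "arguments": {"moves": [[0, 0, 0, 0], [0, 0, 0, 0], [0, 0, 0, 0], [0, 0, 0.0005, 0], [0, 0, 0.001, 0]]}}

```text
time: 15.85
tool_pos: [0.5279, -0.0617, 0.1362]
tool_rot: [0.5, 0.866, -0.0, -0.0]
ft_force: [-6.0, -0.9, 10.1]
finger_gap: 0.444
```

```bash
python3 - <<'E'
from h import *
s=monitor.read_state();p=pose(s);print(p,s['finger_gap'],s['ft_force'],s['torque'],s['time'])
n,b=vessel('side','side5')
E
```

```text
[ 0.52790593 -0.06169072  0.1362201   2.09382247] 0.44373226473858257 [-6.01570788 -0.93966258 10.06069648] [-0.29131525  0.88076056 -0.03237932] 15.85
side n 1130 tilt 0.15 lean dir 99.9 base [ 0.5274 -0.0612  0.0008] lowest rim z 0.0007 contact [ 0.517  -0.0021] fit 0.0005
```

>>> {"name": "send_rows", "arguments": {"moves": [[-0.0025, 0, -0.0005, 0], [-0.005, 0, -0.0012, 0], [-0.0075, 0, -0.002, 0]]}}

```text
time: 16.2
tool_pos: [0.5308, -0.0659, 0.138]
tool_rot: [0.501, 0.866, 0.001, -0.002]
ft_force: [-7.0, 7.0, 9.7]
finger_gap: 0.444
```

```bash
python3 - <<'E'
from h import *
s=monitor.read_state();p=pose(s);print(p,s['finger_gap'],s['ft_force'],s['torque'],s['time'])
n,b=vessel('side')
E
```

```text
[ 0.53082177 -0.06585506  0.13802423  2.09299128] 0.44360628209278513 [-6.97908667  6.99636059  9.71915965] [ 1.1810583  1.2022567 -0.0114587] 16.2
side n 1087 tilt 1.81 lean dir -57.7 base [ 0.5276 -0.0611  0.0028] lowest rim z 0.0009 contact [ 0.5597 -0.1118] fit 0.0006
```

>>> {"name": "send_rows", "arguments": {"moves": [[-0.0025, 0, -0.001, 0], [-0.005, 0, -0.002, 0], [-0.0075, 0, -0.0029, 0], [-0.01, 0, -0.0037, 0], [-0.0125, 0, -0.0045, 0]]}}

```text
time: 16.75
tool_pos: [0.5373, -0.0767, 0.1417]
tool_rot: [0.501, 0.866, 0.001, -0.002]
ft_force: [-4.0, 5.9, 3.8]
finger_gap: 0.444
```

```bash
python3 - <<'E'
from h import *
s=monitor.read_state();p=pose(s);print(p,s['finger_gap'],s['ft_force'],s['torque'],s['time'])
n,b=vessel('side')
E
```

```text
[ 0.53731636 -0.07668134  0.14169996  2.09316914] 0.4442010776328887 [-4.04626848  5.8705049   3.75110441] [ 1.03658617  0.61763064 -0.02122429] 16.75
side n 1014 tilt 5.99 lean dir -56.1 base [ 0.528  -0.0618  0.0074] lowest rim z 0.0011 contact [ 0.5613 -0.1113] fit 0.0005
```

Tipping cleanly now at 6°, with the contact steady. Continue, lifting slightly less.

>>> {"name": "send_rows", "arguments": {"moves": [[-0.0025, 0, -0.0006, 0], [-0.005, 0, -0.0012, 0], [-0.0075, 0, -0.0018, 0], [-0.01, 0, -0.0023, 0], [-0.0125, 0, -0.0028, 0]]}}

```text
time: 17.3
tool_pos: [0.5437, -0.0877, 0.1444]
tool_rot: [0.501, 0.866, 0.001, -0.002]
ft_force: [-3.3, 4.9, 3.1]
finger_gap: 0.445
```

>>> {"name": "send_rows", "arguments": {"moves": [[-0.0025, 0, -0.0004, 0], [-0.005, 0, -0.0008, 0], [-0.0075, 0, -0.0012, 0], [-0.0075, 0, -0.0012, 0]]}}

```text
time: 17.7
tool_pos: [0.5478, -0.0947, 0.1457]
tool_rot: [0.501, 0.866, 0.001, -0.001]
ft_force: [-3.6, 4.8, 3.6]
finger_gap: 0.446
```

```bash
python3 - <<'E'
from h import *
s=monitor.read_state();p=pose(s);print(p,s['finger_gap'],s['ft_force'],s['torque'],s['time'])
n,b=vessel('side')
E
```

```text
[ 0.54778962 -0.09466957  0.1456682   2.0931363 ] 0.44631035186342666 [-3.55623026  4.84773416  3.57021382] [0.86615685 0.4283765  0.03270563] 17.7
side n 765 tilt 13.47 lean dir -58.7 base [ 0.5284 -0.0627  0.015 ] lowest rim z 0.001 contact [ 0.5587 -0.1126] fit 0.0008
```

>>> {"name": "send_rows", "arguments": {"moves": [[0, 0.0009, 0, 0.047], [-0.0001, 0.0019, 0, 0.094], [-0.0002, 0.0028, 0, 0.141], [-0.0004, 0.0037, 0, 0.188], [-0.0006, 0.0047, 0, 0.236]]}}

```text
time: 18.25
tool_pos: [0.5525, -0.0927, 0.1455]
tool_rot: [0.6, 0.8, 0.001, -0.001]
ft_force: [-1.4, 4.6, 0.5]
finger_gap: 0.45
```

```bash
python3 - <<'E'
from h import *
s=monitor.read_state();p=pose(s);print(p,s['finger_gap'],s['ft_force'],s['torque'],s['time'])
n,b=vessel('side')
E
```

```text
[ 0.55246224 -0.09268845  0.14547095  1.8554603 ] 0.4502172471476831 [-1.37597068  4.61511773  0.46291494] [0.78868712 0.11692417 0.00424034] 18.25
side n 803 tilt 12.8 lean dir -72.2 base [ 0.5412 -0.0588  0.0144] lowest rim z 0.0011 contact [ 0.5592 -0.1144] fit 0.0008
```

>>> {"name": "send_rows", "arguments": {"moves": [[0, 0.0009, 0.0002, 0.047], [-0.0001, 0.0019, 0.0003, 0.094], [-0.0003, 0.0028, 0.0004, 0.141], [-0.0005, 0.0037, 0.0005, 0.188], [-0.0008, 0.0047, 0.0006, 0.236]]}}

```text
time: 18.8
tool_pos: [0.5579, -0.0925, 0.1453]
tool_rot: [0.689, 0.724, 0.001, -0.0]
ft_force: [-0.2, 3.9, 1.1]
finger_gap: 0.446
```

>>> {"name": "send_rows", "arguments": {"moves": [[0, 0.0009, 0.0001, 0.047], [-0.0001, 0.0019, 0.0002, 0.094], [-0.0003, 0.0028, 0.0003, 0.141], [-0.0005, 0.0037, 0.0004, 0.188], [-0.0008, 0.0047, 0.0005, 0.236]]}}

```text
time: 19.3
tool_pos: [0.5633, -0.0933, 0.1451]
tool_rot: [0.77, 0.638, 0.001, 0.0]
ft_force: [1.2, 4.1, 1.2]
finger_gap: 0.447
```

```bash
python3 - <<'E'
from h import *
s=monitor.read_state();p=pose(s);print(p,s['finger_gap'],s['ft_force'],s['torque'],s['time'])
n,b=vessel('side')
E
```

```text
[ 0.56329062 -0.09329073  0.14514888  1.38453286] 0.4472289311238641 [1.19457461 4.10011837 1.23603663] [ 0.65625484 -0.24318689 -0.0217945 ] 19.3
side n 863 tilt 12.36 lean dir -100.7 base [ 0.5686 -0.0593  0.0138] lowest rim z 0.0009 contact [ 0.5577 -0.1168] fit 0.0008
```

>>> {"name": "send_rows", "arguments": {"moves": [[0, 0.0009, 0, 0.042], [-0.0001, 0.0017, 0, 0.084], [-0.0002, 0.0026, 0.0001, 0.126], [-0.0004, 0.0034, 0.0002, 0.168], [-0.0005, 0.0043, 0.0002, 0.21]]}}

```text
time: 19.85
tool_pos: [0.5678, -0.0951, 0.145]
tool_rot: [0.832, 0.555, 0.002, 0.001]
ft_force: [2.3, 3.5, -0.2]
finger_gap: 0.446
```

```bash
python3 - <<'E'
from h import *
s=monitor.read_state();p=pose(s);print(p,s['finger_gap'],s['ft_force'],s['torque'],s['time'])
n,b=vessel('side','side6');vessel('top','top6')
d=np.array([.583,-.0545])-p[:2];c_,s_=np.cos(p[3]),np.sin(p[3])
print('G to spot in tool',c_*d[0]+s_*d[1],s_*d[0]-c_*d[1])
E
```

```text
[ 0.56775413 -0.09506958  0.14501031  1.17575906] 0.4461616494218393 [ 2.2681454   3.47199438 -0.15535719] [ 0.4550733  -0.48937046  0.04449966] 19.85
side n 896 tilt 12.03 lean dir -113.4 base [ 0.5795 -0.0646  0.0132] lowest rim z 0.0007 contact [ 0.5561 -0.1184] fit 0.0005
top n 257 tilt 9.88 lean dir -106.6 base [ 0.5771 -0.0701  0.0132] lowest rim z 0.0029 contact [ 0.5602 -0.1267] fit 0.0034
G to spot in tool 0.04331226265888188 -0.001541240062124116
```

View pics/side6.png

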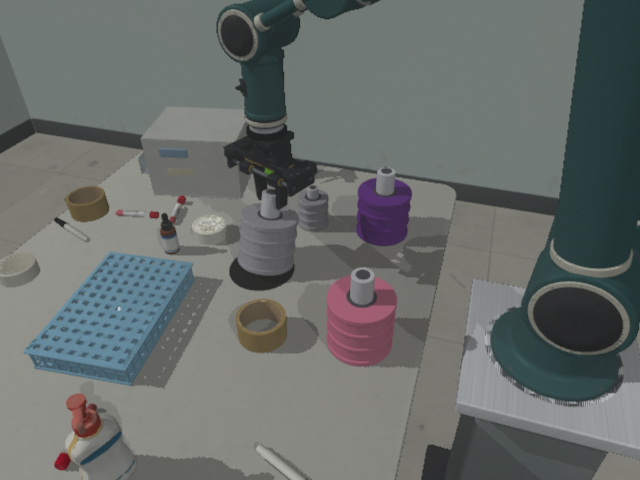

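The side view shows the tilted vessel at about (267,235) over the spot at (262,268). The small vessel at (313,208) is untouched. The contact has crept outward about 7 mm, so I'll draw it inward while tipping it back.

>>> {"name": "send_rows", "arguments": {"moves": [[0.002, 0, 0, 0], [0.004, 0, 0, 0], [0.006, 0, 0, 0]]}}

```text
time: 20.25
tool_pos: [0.569, -0.0903, 0.1442]
tool_rot: [0.832, 0.555, 0.0, 0.001]
ft_force: [3.8, 0.7, -3.5]
finger_gap: 0.448
```

```bash
python3 - <<'E'
from h import *
s=monitor.read_state();p=pose(s);print(p,s['ft_force'],s['time'])
n,b=vessel('side')
E
```

```text
[ 0.56901847 -0.09030521  0.14418102  1.17694921] [ 3.83951335  0.65933702 -3.49948294] 20.25
side n 934 tilt 10.13 lean dir -115.5 base [ 0.5793 -0.0643  0.0113] lowest rim z 0.0008 contact [ 0.554  -0.1176] fit 0.0007
```

>>> {"name": "send_rows", "arguments": {"moves": [[0.002, 0, 0.0002, 0], [0.004, 0, 0.0004, 0], [0.006, 0, 0.0008, 0]]}}

```text
time: 20.6
tool_pos: [0.5703, -0.0844, 0.143]
tool_rot: [0.832, 0.555, -0.001, -0.0]
ft_force: [2.3, -0.4, -5.5]
finger_gap: 0.45
```

```bash
python3 - <<'E'
from h import *
s=monitor.read_state();p=pose(s);print(p,s['ft_force'],s['time'])
n,b=vessel('side')
E
```

```text
[ 0.57029426 -0.08439796  0.14300033  1.17586524] [ 2.27372358 -0.43253165 -5.45496028] 20.6
side n 989 tilt 8.07 lean dir -115.9 base [ 0.5783 -0.0635  0.0092] lowest rim z 0.0007 contact [ 0.5524 -0.117 ] fit 0.0008
```

>>> {"name": "send_rows", "arguments": {"moves": [[0.002, 0.0005, -0.0001, 0], [0.004, 0.001, -0.0002, 0], [0.006, 0.0015, -0.0002, 0]]}}

```text
time: 20.95
tool_pos: [0.5723, -0.0791, 0.1419]
tool_rot: [0.832, 0.555, -0.002, -0.002]
ft_force: [0.3, -0.3, -12.4]
finger_gap: 0.446
```

```bash
python3 - <<'E'
from h import *
s=monitor.read_state();p=pose(s);print(p,s['ft_force'],s['time'])
n,b=vessel('side')
E
```

```text
[ 0.57228222 -0.07912551  0.14193091  1.17565094] [  0.346887    -0.27025135 -12.39788218] 20.95
side n 1025 tilt 6.21 lean dir -114.9 base [ 0.5784 -0.0626  0.0075] lowest rim z 0.001 contact [ 0.5534 -0.1167] fit 0.0006
```

>>> {"name": "send_rows", "arguments": {"moves": [[0, 0, 0.0005, 0], [0, 0, 0.001, 0]]}}

```text
time: 21.2
tool_pos: [0.5732, -0.0791, 0.1419]
tool_rot: [0.832, 0.555, -0.001, -0.001]
ft_force: [-0.8, 1.1, -10.1]
finger_gap: 0.446
```

>>> {"name": "send_rows", "arguments": {"moves": [[0.0015, 0.0005, 0, 0], [0.003, 0.0005, 0, 0]]}}

```text
time: 21.4
tool_pos: [0.5763, -0.0769, 0.1426]
tool_rot: [0.832, 0.555, 0.0, 0.0]
ft_force: [0.8, 0.5, -12.4]
finger_gap: 0.443
```

```bash
python3 - <<'E'
from h import *
s=monitor.read_state();p=pose(s);print(p,s['ft_force'],s['time'])
n,b=vessel('side')
E
```

```text
[ 0.57627581 -0.07690551  0.14263579  1.17556132] [  0.8472218    0.4932751  -12.36114332] 21.4
side n 1014 tilt 7.01 lean dir -118.5 base [ 0.5837 -0.0582  0.0085] lowest rim z 0.0012 contact [ 0.5553 -0.1106] fit 0.0007
```

>>> {"name": "send_rows", "arguments": {"moves": [[0, 0, 0.001, 0], [0.0015, 0, 0.0018, 0], [0.0035, 0, 0.0025, 0], [0.0055, 0, 0.0032, 0]]}}

```text
time: 21.85
tool_pos: [0.5793, -0.0716, 0.1409]
tool_rot: [0.832, 0.555, 0.001, 0.001]
ft_force: [-0.2, 2.5, -3.2]
finger_gap: 0.445
```

```bash
python3 - <<'E'
from h import *
s=monitor.read_state();p=pose(s);print(p,s['ft_force'],s['time'])
n,b=vessel('side')
E
```

```text
[ 0.57925852 -0.07159514  0.14086453  1.17574277] [-0.20166187  2.53134733 -3.17469153] 21.85
side n 1057 tilt 4.92 lean dir -117.8 base [ 0.5844 -0.0579  0.0061] lowest rim z 0.001 contact [ 0.5566 -0.1108] fit 0.0003
```

>>> {"name": "send_rows", "arguments": {"moves": [[0.0028, 0, 0.0009, 0], [0.0055, 0, 0.0018, 0], [0.0083, 0, 0.0027, 0], [0.011, 0, 0.0036, 0], [0.0138, 0, 0.0045, 0]]}}

```text
time: 22.4
tool_pos: [0.5849, -0.0592, 0.1362]
tool_rot: [0.832, 0.555, 0.001, 0.001]
ft_force: [-4.1, -5.3, 7.9]
finger_gap: 0.442
```

```bash
python3 - <<'E'
from h import *
s=monitor.read_state();p=pose(s);print(p,s['ft_force'],s['torque'],s['time'])
n,b=vessel('side')
E
```

```text
[ 0.5848738  -0.05916317  0.13621249  1.17622533] [-4.13764234 -5.33663899  7.89608196] [-1.09490339  0.88616699 -0.00198245] 22.4
side n 1127 tilt 0.04 lean dir -132.2 base [ 0.5846 -0.0576  0.0008] lowest rim z 0.0008 contact [ 0.5442 -0.102 ] fit 0.0007
```

Flat at (0.5846, -0.0576), about 3.5 mm from the spot centre. Now release, withdraw upward and look.

>>> {"name": "send_rows", "arguments": {"moves": [[0, 0, 0, 0], [0, 0, 0, 0], [0, 0, 0, 0], [0, 0, 0, 0], [0, 0, 0, 0]], "claw": -1}}

```text
time: 22.95
tool_pos: [0.5834, -0.0592, 0.135]
tool_rot: [0.832, 0.555, -0.0, -0.0]
ft_force: [0.1, 0.2, -0.9]
finger_gap: 0.877
```

>>> {"name": "send_rows", "arguments": {"moves": [[0, 0, 0, 0], [0, 0, -0.01, 0], [0, 0, -0.025, 0], [0, 0, -0.045, 0], [0, 0, -0.065, 0]]}}

```text
time: 23.45
tool_pos: [0.584, -0.0591, 0.2024]
tool_rot: [0.832, 0.555, 0.0, 0.0]
ft_force: [0.3, 0.4, 0.3]
finger_gap: 0.999
```

>>> {"name": "send_rows", "arguments": {"moves": [[0, 0, -0.02, 0], [0, 0, -0.04, 0], [0, 0, -0.06, 0], [-0.03, 0, -0.07, 0], [-0.06, 0, -0.08, 0]]}}

```text
time: 23.95
tool_pos: [0.5611, -0.1146, 0.2832]
tool_rot: [0.832, 0.555, 0.001, 0.001]
ft_force: [0.7, -0.2, 0.0]
finger_gap: 0.999
```

>>> {"name": "send_rows", "arguments": {"moves": [[-0.035, 0, 0, 0], [-0.07, 0, 0, 0], [-0.105, 0, 0, 0], [-0.14, 0, 0, 0], [-0.16, 0, 0, 0]]}}

```text
time: 24.45
tool_pos: [0.4982, -0.2645, 0.2823]
tool_rot: [0.833, 0.554, 0.0, 0.001]
ft_force: [-0.1, -0.4, -0.2]
finger_gap: 1.002
```

```bash
python3 - <<'E'
from h import *
s=monitor.read_state();print(pose(s),s['ft_force'],s['finger_gap'],s['time'])
V=[.5846,-.0576]
for n in('side','top'):
    vessel(n,n+'9',near=V)
a=[cv2.imread(f'pics/{n}9.png') for n in('side','top')]
cv2.imwrite('pics/end.png',np.hstack([cv2.resize(a[0][140:360,160:430],(400,326)),cv2.resize(a[1][120:300,200:420],(400,326))]))
E
```

```text
[ 0.4982194  -0.26445712  0.28226778  1.17425891] [-0.06309448 -0.37368131 -0.23562926] 1.001886189399306 24.45
side n 1188 tilt 0.16 lean dir 150.4 base [ 0.5846 -0.057   0.0008] lowest rim z 0.0006 contact [ 0.5325 -0.0273] fit 0.0004
top n 1429 tilt 0.19 lean dir -123.0 base [ 5.851e-01 -5.840e-02  5.000e-04] lowest rim z 0.0003 contact [ 0.5524 -0.1087] fit 0.0007
```

View pics/end.png

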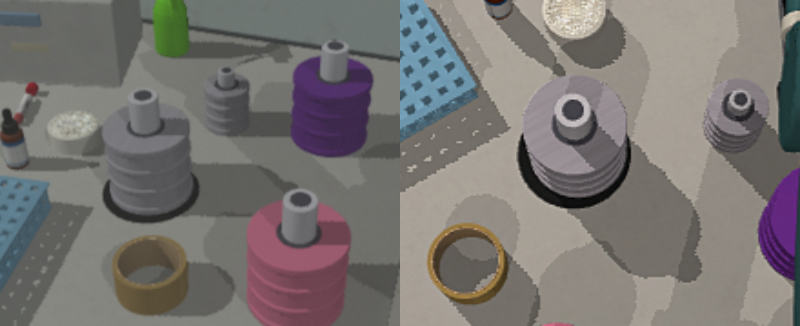

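The end view shows the vessel standing upright at about (148,160), with a dark ring of spot visible around its base. The small vessel at (227,100) is unmoved. Handing in.

```bash
python3 -c "
from rig import sign_off
print(sign_off())"
```

```text
the job is handed in; nothing more can be done
None
```

The vessel now stands upright on the spot, but **its rim did not stay on the bench all the way**. On the first attempt at the right-edge tip it lifted instead of tipping.

**What I did:**
- **Left edge:** I held the neck, tipped the vessel about 13° onto its left edge, swung it 55° forward and stood it flat. The rim stayed down.
- **First right-edge try (failed):** The vessel came straight up about 9.6 mm and was carried about 36 mm to the right in the air. I set it straight down as soon as the camera showed this. The cause was too little downward load at the start of the tip.
- **Second right-edge try:** I regripped with a downward bias and tipped it about 13° onto its right edge, turned about 30° toward the front to make up for the shift. It swung about 54° forward cleanly.
- **Standing it flat:** I drew the contact point about 6 mm inward to centre the vessel. For moments in this step the tool carried nearly the whole weight, so contact there was marginal; the camera showed the rim at most about 0.4 mm up.

**Last checks:**

| Check | Result |
|---|---|
| Vessel base, side view | (0.5846, -0.057) |
| Vessel base, top view | (0.585, -0.058) |
| Spot centre (fitted at the start) | (0.583, -0.0545) |
| Distance from spot centre | 3 to 4 mm |
| Tilt | under 0.2° |
| Gripper | open and clear |
| Small vessel | upright, looks unmoved in both views |
| Clock at the last check | 24.5 s |

The two views of the spot disagreed by about 4 mm at the start; I used the top view, where more of the spot was visible.

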